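Meter a batch of balls from the feed hopper

TASK

Set the grey tray flat on the bench, centred under the hopper's spout, and let go of it. Then pull the hopper's slide gate partway open by its yellow grip, so that the cells from the spout end up to and including the one marked by the red clip empty into the tray while all the other balls stay in their cells, and push the gate fully shut again. Leave the tray under the spout with its balls in it, and leave the jar, wood block and tape measure alone.

Things in the scene. Friction and masses are not known exactly. Their poses are not given: they have to be found in the camera images.
- hopper: Blue feed hopper fixed on the bench, 0.20 m tall (rear lip 0.22). Origin on the bench under the middle of its row of four cells. Own +x runs along the row from the yellow gate grip to the spout, z up; clear wall on -y (robot side), flared lip on +y. Foot plate x -90 to +10, y +-52 mm with legs on it; beyond x = +20 it overhangs, free below (lowest edge 60 mm up). Balls let through roll down inside to the spout.
- cell_1 (a point): Centre of the open top of cell 1, next to the spout: hopper x = +48, y = 0, z = 195 mm. Cells are 28 x 28 mm inside at 32 mm pitch; cell 2 is at x = +16, cell 3 at -16, cell 4 (by the gate grip) at -48 mm. 4 mm blue dividers between; end walls reach x = +-66; walls from z = 137 to 195 mm. Each cell holds two balls, one on the other, lying on the slide gate.
- spout (a point): Centre of the spout opening (36 x 30 mm, facing straight down) at hopper x = +88.5, y = 0, z = 60 mm; balls drop out here. The spout housing reaches to hopper x = +111, y +-19, and up to z = 136 mm.
- gate (a joint): Opening q of the slide gate under the cells, m: 0 shut (home), 0.130 fully open. Slides along hopper -x, away from the spout; stays where left, 2 N friction. Its edge is at hopper x = 0.064 - q: cell 1 opens first, then 2, 3, 4. The balls of cell k are through once q exceeds about 0.032 k - 0.006; those of the next cell start to drop at about 0.032 k + 0.014.
- gate_grip (a point): Grip point on the gate's yellow upright grip, moves with it: hopper x = -165 mm - q, y = 0, z = 165 mm. A rounded block 14 mm along hopper x, 36 mm along y, standing from z = 135 to 185 mm on a flat strip (20 mm wide, top at z = 135) that runs to the hopper. Free for 80 mm round it when shut.
- clip_red: Red marker clip 18 mm wide, fixed on the top edge of the hopper's clear wall at the middle of cell 1, 2 or 3 (white clips sit at the other two). Origin at hopper y = -16, z = 195 mm. It marks the last cell to be emptied.
- tray: Loose grey open tray 100 x 100 mm, 35 mm high, 3 mm walls, 0.22 kg, empty. Origin at the centre of its underside, z up; an orange stub handle points along its own -x.
- tray_grip (a point): Grip point on the tray's orange handle, at tray x = -105, y = 0, z = 25 mm. The handle is a bar 16 mm wide (along tray y) and 20 mm tall (z 15 to 35 mm), from tray x = -50 to -135 mm.
- ball_1a: Pale beech ball, 24 mm diameter, 15 g; origin at its centre. Starts as the lower ball in cell 1.
- ball_1b: Pale beech ball, 24 mm diameter, 15 g; origin at its centre. Starts as the upper ball in cell 1.
- ball_2a: Pale beech ball, 24 mm diameter, 15 g; origin at its centre. Starts as the lower ball in cell 2.
- ball_2b: Pale beech ball, 24 mm diameter, 15 g; origin at its centre. Starts as the upper ball in cell 2.
- ball_3a: Pale beech ball, 24 mm diameter, 15 g; origin at its centre. Starts as the lower ball in cell 3.
- ball_3b: Pale beech ball, 24 mm diameter, 15 g; origin at its centre. Starts as the upper ball in cell 3.
- ball_4a: Pale beech ball, 24 mm diameter, 15 g; origin at its centre. Starts as the lower ball in cell 4.
- ball_4b: Pale beech ball, 24 mm diameter, 15 g; origin at its centre. Starts as the upper ball in cell 4.
- amber_jar: Bystander: amber jar with black cap, 46 mm diameter, 59 mm high, loose; origin under its centre.
- wood_block: Bystander: loose pine block 40 x 70 x 22 mm; origin under its centre.
- tape_measure: Bystander: loose yellow tape measure 42 x 75 x 65 mm; origin under its centre.

How it is judged:
By the outcome, as a careful person would: the job done as asked, in the order asked, and still so for the second after the job is handed in, with the robot touching nothing.
It also fails if it takes over 51 s, if anything falls off the work surface, if the arm or the gripper's body presses on something with over 40 N, if the wrist force passes 120 N, or if a joint passes its speed limit or range.

ROBOT

A 6-joint arm with a two-finger parallel gripper is mounted at the origin on a cart in front of the work surface, level with it; the furniture and walls round the work are solid. World frame = base frame: x ahead of the robot, y to its left, z up, the work surface at z = 0. Lengths are in mm, angles in rad, forces in N, time in s.
With the tool pointing down it reaches from about 350 to 875 mm from the base axis. Payload 4.2 kg.
Tool frame: the origin (TCP) lies at the very end of the fingers, on their centre line; the grasp point (between the pads) lies 19 mm behind it; z points along the fingers, y is the line along which they close (so a half turn about z gives the same grasp; the last joint's range is limited). The gripper opens to 85 mm and grips with 20 to 120 N. Pads are 22 mm wide; open, the fingers measure 114 mm over their backs; the gripper's body (76 mm by 85 mm) begins 54 mm behind the grasp point. The pads swing forward as they close: fully open they stand 13 mm farther back than shut.
Start: joints at [-0.953, 0.385, 0.008, 0, -1.194, -0.259], TCP at [219.483, -585.172, 198.412] pointing down, gripper open.
Joint ranges: [-3.14, 3.14], [-1.21, 2.06], [-1.07, 1.41], [-3.16, 2.05], [-2.99, -0.16], [-3.1, 3.1]. Speed limits (rad/s): [2.79, 2.79, 3.14, 3.14, 3.14, 3.14].

INTERFACE

Orientations are given as a unit quaternion [x, y, z, w].
In Python, from bench import read_state, get_image, camera_model, job_done gives the robot as it stands.
- The arm moves only by the shell command python3 -m handwheel 'ROWS'. ROWS is JSON, a list of rows, each a list of 7 numbers: the shift along the tool's x, y, z in m, then the turn, a rotation vector about the tool's x, y, z in rad, then the gripper's target within -1 to 1 (fully open at 1, half-way at 0, shut at -1). In form: [[dx, dy, dz, wx, wy, wz, jaw], ...]. A call has 1 to 10 rows; each row is the pose to reach, as a shift and turn from the pose commanded when the call began, along the tool's axes at that moment; what a row does not reach only later rows make up. A row lasts 1/8 s, in which the tool goes at most 62.5 mm and 10.7 degrees, less where a joint would pass 70% of its speed; a pose out of reach is approached as far as the arm can. A call with a gripper value outside its range is refused whole. The fingers move at their own pace and stop on an object; the grip force is fixed at half the most. Time passes only in rows, so rows that repeat a pose let the fingers close. It gives the time, the measured TCP pose, the force, the opening and the grip force at its end, in the units of the state.
- read_state(): the state, without advancing time (a new reading comes with each control period).
- get_image(name): name is "scene" or "top" or "wrist"; returns (picture, depth): 400x640x3 uint8, blue, green, red; 400x640 float32, mm along the optical axis (not along the pixel's ray), 0 where there is no reading.
- camera_model(name): a dict with "K" (3x3 intrinsics, pixels), "rvec" (rotation vector, rad) and "tvec" (3), from world to camera coordinates, as OpenCV has them; the wrist camera has in their place "hand_eye" (4x4, takes a point from camera to tool coordinates, whose origin is the TCP and whose axes are the flange's). Camera axes: x right, y down, z forward; pixel columns grow to the right and rows downward; lengths in mm; the calibration is good to about 2 mm. A picture is of the moment at which its call begins: read the wrist's pose just before it. camera_model takes no time and is no camera call.
- job_done(): hands the job in; it is judged then, once.
The state is a dict: "clock": time; "joints": joint angles; "joint_vel": joint speeds; "joint_efforts": joint torques, N m; "position": TCP position; "ee_rot": TCP orientation; "contact_force": force on the tool from outside, world axes, zero at the start; "wrist_torque": the same for the moment, N m; "gripper_width": finger opening in mm; "grasp_force": force on a finger pad.
Only numpy, scipy, OpenCV 4.12 (cv2) and the standard library are available. Lean on these libraries where they do the work, as an engineer would, in place of code of your own. Each camera call takes 0.05 s, during which the arm holds its last target. There are 200 camera calls.

## Working session

There is one attempt and no reset: what is moved stays moved. The work goes in short steps, Python scripts to look and compute and a shell command to move; the robot and the scene stay as the last step left them, time stands still between calls to the robot, and variables do not carry over. Pictures are saved under pics/ and viewed, at most 10 in all, crops included, and the job is handed in when it is done.

```bash
mkdir -p pics
cat > h.py <<'E'
import numpy as np,cv2
from bench import *
from scipy.spatial.transform import Rotation as R
def cam(n):
    m=camera_model(n);K=np.array(m["K"],float)
    if "rvec" in m:
        Rm=cv2.Rodrigues(np.array(m["rvec"],float))[0];t=np.array(m["tvec"],float).ravel()
        return K,Rm.T,-Rm.T@t
    s=read_state();H=np.array(m["hand_eye"]);T=R.from_quat(s["ee_rot"]).as_matrix()
    return K,T@H[:3,:3],T@H[:3,3]+np.array(s["position"])
def onz(c,u,v,z):
    K,A,o=c;d=A@np.linalg.inv(K)@[u,v,1];return o+d*(z-o[2])/d[2]
def ond(c,u,v,dep):
    K,A,o=c;return o+A@np.linalg.inv(K)@[u,v,1]*dep
def proj(c,P):
    K,A,o=c;q=K@(A.T@(np.array(P,float)-o));return q[:2]/q[2]
E
python3 - <<'E'
from h import *
for n in("top","scene"):
    p,d=get_image(n);cv2.imwrite(f"pics/{n}0.png",p);np.save(n+"0.npy",d)
    c=cam(n);print(n,c[0].tolist(),c[2].round(),c[1].round(2).tolist())
print(read_state())
E
```

```text
top [[411.0129753300679, 0.0, 321.7108813197175], [0.0, 411.0129753300679, 193.28867075113942], [0.0, 0.0, 1.0]] [ 338.  -72. 1117.] [[0.05, -0.98, 0.2], [-1.0, -0.05, 0.01], [-0.0, -0.2, -0.98]]
scene [[475.4848490550169, 0.0, 316.48703328443656], [0.0, 475.4848490550169, 198.26149546663646], [0.0, 0.0, 1.0]] [-428.  527.  879.] [[-0.53, -0.48, 0.7], [-0.85, 0.31, -0.43], [-0.01, -0.82, -0.57]]
{'clock': 0.1, 'joints': array([-9.53379650e-01,  3.85463956e-01,  6.78416794e-03, -4.43034542e-04,
       -1.19402272e+00, -2.58638148e-01]), 'joint_vel': array([-0.00050467, -0.00185816,  0.00306767,  0.00105438, -0.00027074,
       -0.00010346]), 'joint_efforts': array([ 3.90608202e-04, -3.93320274e+01,  1.88929099e+01,  4.19789538e+00,
       -2.59635432e-03,  1.06536748e-05]), 'position': array([ 219.28934696, -584.64202409,  197.44781916]), 'ee_rot': array([-1.78348200e-01,  9.83966955e-01,  9.50443639e-04, -2.17794894e-04]), 'contact_force': array([ 0.48818811,  0.331637  , -0.74820118]), 'wrist_torque': array([-0.03722965,  0.02276273, -0.01792394]), 'grasp_force': 0.0, 'gripper_width': 85.31187705098782}
```

View pics/top0.png

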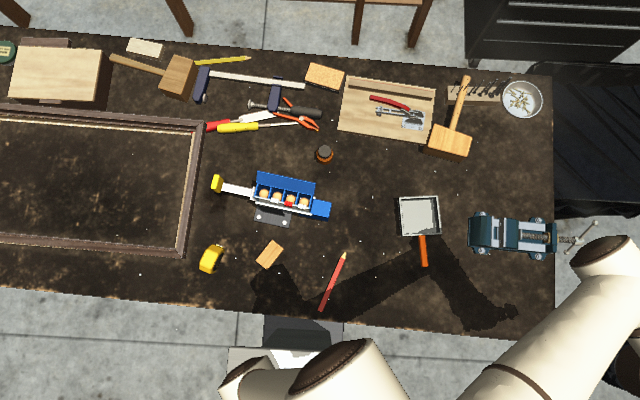

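View pics/scene0.png

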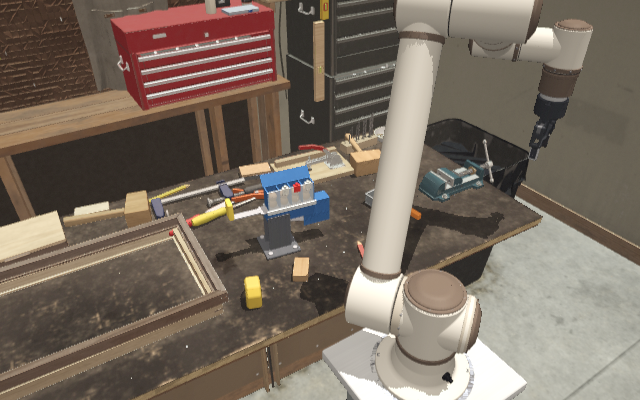

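The top view shows the hopper around (285,195), its yellow grip at (217,184) and the tray at (420,216) with its handle ending near (425,265). The scene view shows the red clip on the clear wall at about (296,187). I'll enlarge both areas.

Run:
```python
from h import *
p=cv2.imread("pics/top0.png")
a=cv2.resize(p[160:240,195:345],None,fx=5,fy=5,interpolation=cv2.INTER_CUBIC)
b=cv2.resize(p[185:275,385:455],None,fx=5,fy=5,interpolation=cv2.INTER_CUBIC)
cv2.imwrite("pics/c1.png",a)
s=cv2.imread("pics/scene0.png");q=cv2.resize(s[150:265,220:340],None,fx=4,fy=4,interpolation=cv2.INTER_CUBIC)
o=np.zeros((460,350+480,3),np.uint8);o[:450,:350]=b;o[:460,350:]=q[:460]
cv2.imwrite("pics/c2.png",o[:,:800])
```

```text
(no output)
```

View pics/c1.png

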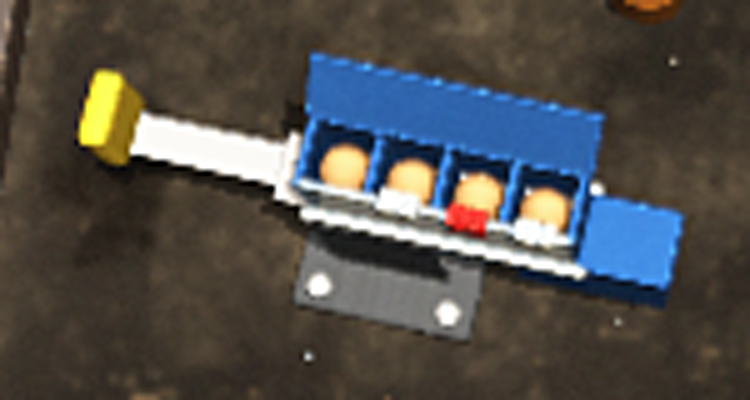

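View pics/c2.png

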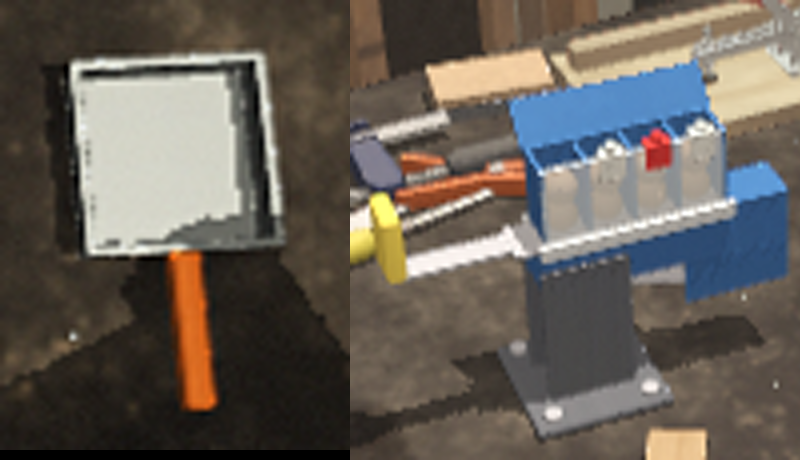

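```bash
cat > fit.py <<'E'
from h import *
from scipy.optimize import least_squares
c=cam("top")
def fit(obj,px,x0):
    obj=np.array(obj,float);px=np.array(px,float)
    def w(x):
        M=R.from_euler("z",x[2]).as_matrix();return obj@M.T+[x[0],x[1],0]
    f=lambda x:np.ravel([proj(c,P)-q for P,q in zip(w(x),px)])
    r=least_squares(f,x0,loss="soft_l1",x_scale=[100,100,1]);return r.x,f(r.x).reshape(-1,2)
def P(L,ox,oy): return (np.array(L)+.5)/5-.5+[ox,oy]
E
python3 - <<'E'
from fit import *
o=[(-90,-52,6),(10,-52,6),(111,19,136),(111,-19,136),(48,-17,198),(16,-17,198),(-16,-17,198),(-165,0,185)]
p=P([(297,305),(470,340),(685,212),(667,285),(537,228),(467,214),(399,199),(101,112)],195,160)
x,r=fit(o,p,[500,50,-1.7]);print("hopper",x,np.degrees(x[2]),"\n",r.round(1).tolist())
M=R.from_euler("z",x[2]).as_matrix()
for q in [(88.5,0,60),(-165,0,165),(0,0,0)]: print(q,(M@q+[x[0],x[1],0]).round(1))
o=[(50,50,35),(50,-50,35),(-50,-50,35),(-50,50,35),(-135,0,35)]
for p in [[(70,60),(265,52),(285,245),(87,257),(200,408)]]:
  x,r=fit(o,P(p,385,185),[400,-250,0]);print("tray",x,np.degrees(x[2]),"\n",r.round(1).tolist())
M=R.from_euler("z",x[2]).as_matrix();print((M@[-105,0,25]+[x[0],x[1],0]).round(1))
for n,u,v,z in[("block",270,254,22),("tape",211,258,65),("jar",324,154,59)]:print(n,onz(c,u,v,z).round())
d=np.load("top0.npy");
for u,v in[(420,215),(290,225),(316,209),(426,255)]:print(u,v,ond(c,u,v,d[v,u]).round())
E
```

```text
hopper [517.931877    26.58757783  -1.72213461] -98.67104486048764 
 [[-1.0, -0.5], [0.3, -0.0], [0.1, -0.9], [0.6, -0.3], [-0.0, 0.7], [0.2, 0.6], [0.0, 0.8], [-0.4, -0.6]]
(88.5, 0, 60) [504.6 -60.9  60. ]
(-165, 0, 165) [542.8 189.7 165. ]
(0, 0, 0) [517.9  26.6   0. ]
tray [ 5.13931690e+02 -3.23287894e+02  9.70294108e-02] 5.559375728335622 
 [[1.0, 0.7], [-0.8, 0.7], [-1.0, -0.7], [0.7, -1.4], [0.1, 0.3]]
[ 409.4 -333.5   25. ]
block [391.  68.  22.]
tape [371. 211.  65.]
jar [661. -60.  59.]
420 215 [ 519. -330.    5.]
290 225 [473.  22.   3.]
316 209 [498. -49. 140.]
426 255 [ 409. -340.   36.]
```

The red clip is on cell 2, so the gate should open to about 68 mm. The hopper and tray fits are consistent with the given sizes. I'll go above the tray handle first.

```bash
cat > go.py <<'E'
import sys
from h import *
def go(x,y,z,yaw):  # yaw of tool y axis, deg
    s=read_state();T=R.from_quat(s["ee_rot"]);p=np.array(s["position"])
    d=T.inv().apply(np.array([x,y,z])-p)/1000
    a=np.radians(yaw);yv=np.array([np.cos(a),np.sin(a),0]);zv=np.array([0,0,-1.]);c=[]
    for k in(1,-1):
        G=R.from_matrix(np.c_[np.cross(k*yv,zv),k*yv,zv]);c.append((T.inv()*G).as_rotvec())
    w=min(c,key=np.linalg.norm)
    print("t",round(s["clock"],2),"pos",p.round(1),"shift",d.round(4),"turn",w.round(4),"w",round(s["gripper_width"],1),"F",np.round(s["contact_force"],1),"j6",s["joints"][5].round(2))
if __name__=="__main__": go(*map(float,sys.argv[1:]))
E
python3 go.py 409.4 -333.5 110 95.56
```

```text
t 0.1 pos [ 219.3 -584.6  197.4] shift [-0.2662  0.1683  0.0878] turn [ 0.0019 -0.0003  0.2616] w 85.3 F [ 0.5  0.3 -0.7] j6 -0.26
```

```bash
python3 -m handwheel '[[-0.05,0.03,0.015,0,0,0.05,1],[-0.1,0.063,0.033,0,0,0.1,1],[-0.15,0.095,0.05,0,0,0.15,1],[-0.2,0.126,0.066,0,0,0.2,1],[-0.24,0.152,0.08,0,0,0.24,1],[-0.266,0.168,0.088,0,0,0.262,1],[-0.266,0.168,0.088,0,0,0.262,1],[-0.266,0.168,0.088,0,0,0.262,1]]'
python3 - <<'E'
from h import *
c=cam("wrist");p,d=get_image("wrist");cv2.imwrite("pics/w1.png",p)
print(proj(c,[409.4,-333.5,35]),proj(c,[381,-338,35]))
E
python3 go.py 409.4 -333.5 8 95.56
```

```text
clock: 1.1
position: [409.3, -334.7, 110.4]
ee_rot: [-0.048, 0.999, 0.0, -0.0]
contact_force: [0.9, -0.7, -0.2]
gripper_width: 85.3
grasp_force: 0.0
[313.34537347 193.52829571] [311.2346766  158.88086088]
t 1.15 pos [ 409.2 -335.   110.5] shift [-0.0004  0.0015  0.1025] turn [-0.0001  0.     -0.0009] w 85.4 F [-0.4 -0.1 -0.4] j6 -1.1
```

View pics/w1.png

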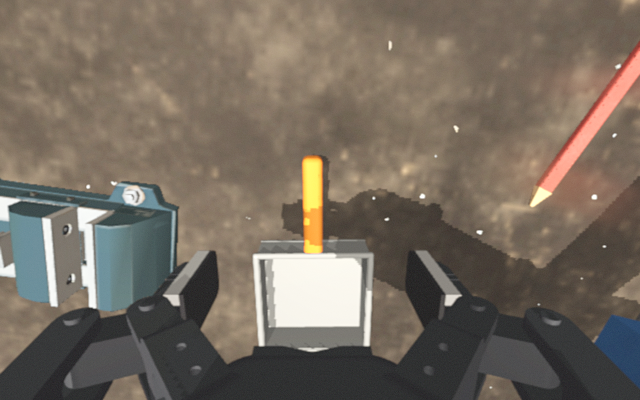

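The wrist view shows the orange handle upright at column 312, rows 155–250. That matches the predicted (313,193), so I'll descend and grip.

```bash
python3 -m handwheel '[[0,0.0015,0.05,0,0,0,1],[0,0.0015,0.09,0,0,0,1],[0,0.0015,0.102,0,0,0,1],[0,0.0015,0.102,0,0,0,1],[0,0.0015,0.102,0,0,0,-1],[0,0.0015,0.102,0,0,0,-1],[0,0.0015,0.102,0,0,0,-1],[0,0.0015,0.102,0,0,0,-1],[0,0.0015,0.102,0,0,0,-1],[0,0.0015,0.102,0,0,0,-1]]'
python3 go.py 400.8 -45.1 22 81.33
```

```text
clock: 2.4
position: [409.4, -332.9, 8.4]
ee_rot: [-0.048, 0.999, 0.0, -0.0]
contact_force: [0.0, -0.7, 0.3]
gripper_width: -0.3
grasp_force: 0.0
t 2.4 pos [ 409.4 -332.9    8.4] shift [-0.0193  0.2873 -0.0136] turn [ 0.000e+00 -1.000e-04  2.482e-01] w -0.3 F [ 0.  -0.7  0.3] j6 -1.1
```

The jaw closed on nothing, so I'll look before doing anything else.

Run:
```python
from h import *
p,d=get_image("wrist");cv2.imwrite("pics/w2.png",p)
q,_=get_image("top");cv2.imwrite("pics/t2.png",q)
```

```text
(no output)
```

View pics/w2.png

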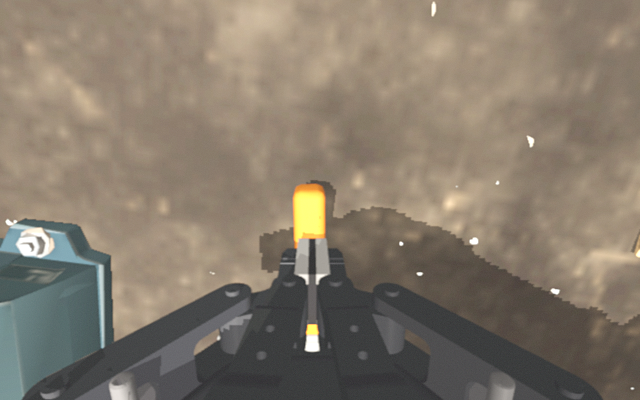

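Run:
```python
from h import *
c=cam("wrist");p,d=get_image("wrist");s=read_state();P=np.array(s["position"])
print(s["gripper_width"],s["grasp_force"],s["contact_force"],P)
print("tcp px",proj(c,P),"grasp px",proj(c,P+[0,0,19]), "handle end",proj(c,[381-2,-336,35]))
for v in(150,190,210,230,245,260,280,300,325,340):print(v,d[v,312],ond(c,312,v,d[v,312]).round(),ond(c,303,v,d[v,303]).round(),ond(c,322,v,d[v,322]).round())
```

```text
0.00452893205444912 0.0 [-0.07367418 -0.14998783  0.96418456] [ 409.39735647 -332.94077497    8.35962792]
tcp px [312.01954181 227.05039951] grasp px [312.04989688 240.05800253] handle end [311.87658986 188.73730105]
150 183.99113 [ 365. -337.    1.] [ 365. -342.    2.] [ 364. -332.    1.]
190 156.54103 [ 380. -336.   34.] [ 380. -340.   34.] [ 381. -331.   28.]
210 156.39507 [ 389. -335.   37.] [ 389. -339.   38.] [ 390. -330.   35.]
230 159.90857 [ 400. -334.   36.] [ 400. -338.   37.] [ 400. -329.   35.]
245 140.85477 [ 399. -334.   56.] [ 400. -338.   55.] [ 399. -329.   55.]
260 128.1952 [ 400. -334.   69.] [ 400. -338.   69.] [ 400. -330.   68.]
280 118.788246 [ 402. -334.   80.] [ 399. -337.   86.] [ 399. -331.   86.]
300 121.53233 [ 411. -333.   80.] [ 400. -337.   97.] [ 398. -331.   98.]
325 175.5789 [ 456. -328.   37.] [ 414. -336.   91.] [ 412. -329.   93.]
340 176.21872 [ 464. -328.   38.] [ 419. -335.   93.] [ 418. -329.   93.]
```

View pics/t2.png

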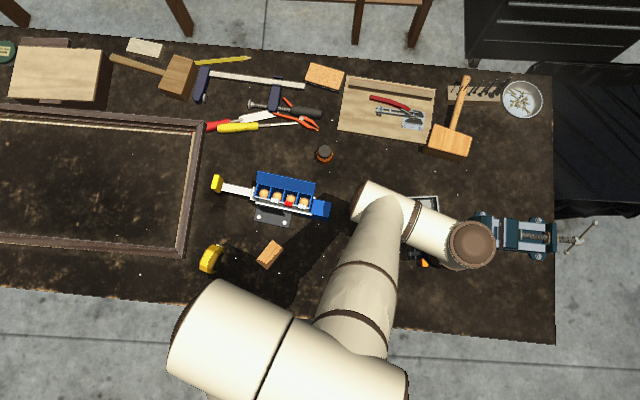

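```bash
python3 -m handwheel '[[0,0,0,0,0,0,1],[0,0,0,0,0,0,1],[0,0,0,0,0,0,1],[0,0,0,0,0,0,1],[0,0,0,0,0,0,1]]'
python3 - <<'E'
from h import *
c=cam("wrist");p,d=get_image("wrist");cv2.imwrite("pics/w3.png",p);np.save("w3.npy",d)
for n,w in[("L",range(120,260,12)),("R",range(380,500,12))]:
  for v in range(200,320,8):
    l=[tuple(int(a) for a in ond(c,u,v,d[v,u])) for u in w]; print(n,v,[x for x in l if 4<x[2]<75])
E
```

```text
clock: 3.18
position: [409.4, -333.0, 8.4]
ee_rot: [-0.048, 0.999, -0.0, 0.0]
contact_force: [-0.4, -0.9, -0.4]
gripper_width: 85.3
grasp_force: 0.0
L 200 []
L 208 []
L 216 []
L 224 []
L 232 []
L 240 []
L 248 []
L 256 [(404, -378, 65), (408, -376, 56)]
L 264 [(409, -388, 64), (404, -380, 73), (404, -376, 71), (411, -375, 57)]
L 272 [(408, -385, 72), (407, -376, 72), (415, -375, 58)]
L 280 [(410, -376, 73), (419, -375, 58)]
L 288 [(413, -375, 74), (422, -374, 60)]
L 296 [(425, -374, 62)]
L 304 []
L 312 [(469, -373, 11), (468, -365, 12)]
R 200 []
R 208 []
R 216 []
R 224 []
R 232 []
R 240 []
R 248 []
R 256 [(395, -291, 66), (395, -286, 65)]
R 264 [(398, -291, 67), (395, -288, 72), (398, -279, 64)]
R 272 [(400, -291, 69), (398, -278, 72)]
R 280 [(403, -291, 71)]
R 288 [(407, -290, 70)]
R 296 [(410, -290, 71)]
R 304 [(459, -283, 5), (412, -290, 73)]
R 312 [(459, -285, 13), (416, -289, 73)]
```

View pics/w3.png

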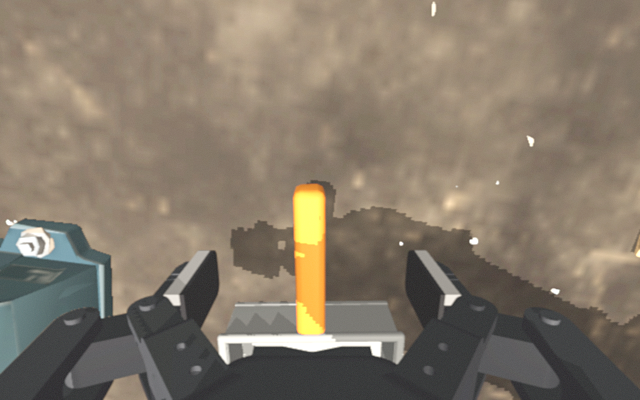

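The open pads end at about z = 55, though 21 is expected. So the real fingertips sit about 34 mm short of the reported TCP, and the jaw closed just above the handle. I'll measure the offset finely.

Run:
```python
from h import *
c=cam("wrist");d=np.load("w3.npy");s=read_state();P=np.array(s["position"]);T=R.from_quat(s["ee_rot"])
for a,b in((150,235),(395,480)):
  L=[T.inv().apply(ond(c,u,v,d[v,u])-P) for v in range(225,300) for u in range(a,b) if d[v,u]>0]
  L=np.array(L);m=(abs(L[:,2])<85)&(L[:,2]<-15)&(abs(L[:,1])<60)&(L[:,0]<20);L=L[m]
  i=np.argsort(-L[:,2])[:12];print(L[i].round(1).tolist(), np.percentile(L[:,2],[90,95,99]))
```

```text
[[-5.2, -43.2, -46.6], [-0.0, -43.2, -46.8], [-4.5, -43.1, -46.9], [-1.6, -43.1, -47.6], [-5.1, -43.0, -47.7], [-7.1, -43.1, -47.8], [-2.0, -43.1, -47.8], [4.1, -43.0, -47.9], [5.5, -42.9, -47.9], [1.1, -42.8, -47.9], [0.1, -42.9, -48.0], [4.6, -43.0, -48.0]] [-53.59022491 -51.04437404 -48.50812251]
[[-4.7, 42.7, -46.6], [0.5, 42.6, -46.9], [0.1, 42.7, -46.9], [4.7, 42.7, -47.1], [-0.1, 42.5, -47.4], [-4.5, 42.3, -47.8], [-5.5, 42.4, -47.8], [-5.0, 42.4, -47.8], [-0.4, 42.4, -48.0], [-8.5, 42.6, -48.0], [6.1, 42.3, -48.0], [-0.8, 42.4, -48.1]] [-53.28094226 -51.03070457 -48.51692463]
```

The tips measure −47 mm open, so about −34 mm shut: the true fingertip is 34 mm behind the reported TCP. I'll descend 32 mm more and close.

```bash
python3 -m handwheel '[[0,0,0.016,0,0,0,1],[0,0,0.032,0,0,0,1],[0,0,0.032,0,0,0,1],[0,0,0.032,0,0,0,-1],[0,0,0.032,0,0,0,-1],[0,0,0.032,0,0,0,-1],[0,0,0.032,0,0,0,-1],[0,0,0.032,0,0,0,-1],[0,0,0.032,0,0,0,-1]]'
python3 go.py 400.8 -45.1 -10 81.33
```

```text
clock: 4.35
position: [409.5, -333.1, -23.2]
ee_rot: [-0.048, 0.999, -0.0, 0.0]
contact_force: [-1.5, 0.9, 4.5]
gripper_width: 15.2
grasp_force: 61.5
t 4.35 pos [ 409.5 -333.1  -23.2] shift [-0.0191  0.2875 -0.0133] turn [-0.0003  0.0005  0.2481] w 15.2 F [-1.5  0.9  4.5] j6 -1.1
```

Gripped at 15 mm and 61 N. Now lift 14 mm and carry.

```bash
python3 -m handwheel '[[0,0,-0.014,0,0,0,-1],[0,0.01,-0.014,0,0,0,-1],[-0.002,0.04,-0.014,0,0,0.03,-1],[-0.004,0.08,-0.014,0,0,0.07,-1],[-0.006,0.12,-0.014,0,0,0.11,-1],[-0.01,0.16,-0.014,0,0,0.15,-1],[-0.013,0.19,-0.014,0,0,0.19,-1],[-0.016,0.21,-0.014,0,0,0.23,-1],[-0.017,0.22,-0.014,0,0,0.248,-1],[-0.017,0.22,-0.014,0,0,0.248,-1]]'
python3 - <<'E'
from h import *
c=cam("wrist");p,d=get_image("wrist");cv2.imwrite("pics/w4.png",p);np.save("w4.npy",d)
q,_=get_image("top");cv2.imwrite("pics/t4.png",q)
q,_=get_image("scene");cv2.imwrite("pics/s4.png",q)
E
python3 go.py 400.8 -45.1 -10 81.33
```

```text
clock: 5.6
position: [404.4, -111.5, -9.7]
ee_rot: [0.075, 0.997, 0.0, -0.0]
contact_force: [0.1, 0.3, -2.5]
gripper_width: 15.0
grasp_force: 60.8
t 5.75 pos [ 404.7 -112.5   -9.6] shift [0.014  0.066  0.0004] turn [-0.     -0.0004  0.    ] w 15.0 F [ 0.7 -1.1 -1.6] j6 -1.84
```

View pics/w4.png

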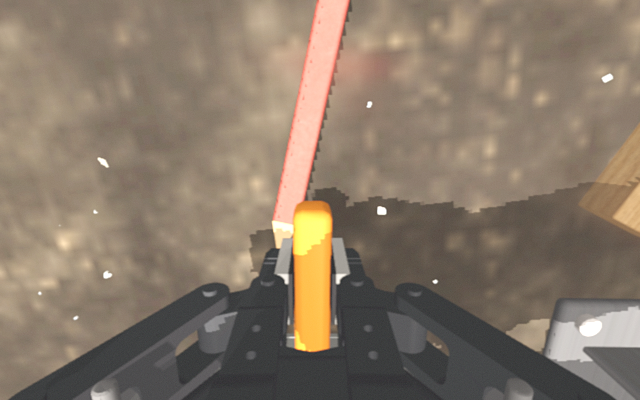

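The handle (cols 295–332, end at row ~203) is held straight in the jaw, with the pencil below clear. I'll check its tilt and where the tray centre falls.

Run:
```python
from h import *
c=cam("wrist");d=np.load("w4.npy");
for v in(203,206,210,220,230,250,300,330):print(v,ond(c,313,v,d[v,313]).round(1))
def ex(v):
  L=[ond(c,u,v,d[v,u]) for u in range(285,342)];k=[l for l in L if 40<l[2]<60];return k[0].round(1),k[-1].round(1)
print(ex(225),ex(320))
e=ond(c,313,203,d[206,313]);a=np.radians(-8.67);u=np.array([np.cos(a),np.sin(a),0]);print("end",e,"centre",e+135*u, "target 504.6 -60.9")
s=read_state();P=np.array(s["position"]);print("by grip",P+105*u)
```

```text
203 [ 375.4 -107.3   37.9]
206 [ 375.5 -107.4   41.9]
210 [ 375.4 -107.4   47.5]
220 [ 378.7 -107.9   50. ]
230 [ 382.6 -108.5   50.4]
250 [ 391.1 -109.7   50.7]
300 [ 414.4 -113.3   50. ]
330 [ 429.4 -115.5   49.8]
(array([ 380.6, -116.7,   47.1]), array([ 383.2, -101.1,   46.4])) (array([ 426.8, -123.8,   44.8]), array([ 428.9, -108.1,   45.1]))
end [ 374.33001459 -107.17488829   41.55143023] centre [ 507.78736301 -127.52522371   41.55143023] target 504.6 -60.9
by grip [ 508.53315214 -128.3177631    -9.64375945]
```

The handle is level at z = 50 and the tray pose agrees with the grip. Slide it under, lower, release partway and back off upward.

```bash
python3 -m handwheel '[[0.005,0.02,0,0,0,0,-1],[0.009,0.042,0,0,0,0,-1],[0.014,0.06,0,0,0,0,-1],[0.014,0.066,0,0,0,0,-1],[0.014,0.066,0,0,0,0,-1],[0.014,0.066,0.007,0,0,0,-1],[0.014,0.066,0.0135,0,0,0,-1],[0.014,0.066,0.0135,0,0,0,-1]]'
python3 go.py 400.8 -45.1 -23.2 81.33
```

```text
clock: 6.75
position: [400.7, -45.5, -23.5]
ee_rot: [0.076, 0.997, -0.0, -0.001]
contact_force: [-1.5, -1.8, 0.7]
gripper_width: 15.1
grasp_force: 61.5
t 6.75 pos [400.7 -45.5 -23.5] shift [ 0.      0.0004 -0.0003] turn [-0.0007 -0.0012 -0.0005] w 15.1 F [-1.5 -1.8  0.7] j6 -2.02
```

```bash
python3 -m handwheel '[[0,0,0,0,0,0,-0.2],[0,0,0,0,0,0,-0.2],[0,0,0,0,0,0,-0.2],[0,0,-0.01,0,0,0,-0.2],[0,0,-0.04,0,0,0,-0.2],[0,0,-0.09,0,0,0,-0.2],[0,0,-0.15,0,0,0,-0.2],[0,0,-0.2,0,0,0,0],[0,0,-0.25,0,0,0,0],[0,0,-0.25,0,0,0,0]]'
python3 - <<'E'
from h import *
c=cam("wrist");p,d=get_image("wrist");cv2.imwrite("pics/w5.png",p);np.save("w5.npy",d)
a=np.radians(-8.67);M=R.from_euler("z",a).as_matrix()
for q in[(-50,-50,35),(-50,50,35),(50,50,35),(-135,0,35)]:print(proj(c,M@q+[504.6,-60.9,0]).round())
E
python3 go.py 542.8 189.7 230 81.33
```

```text
clock: 8.0
position: [403.5, -44.6, 231.7]
ee_rot: [0.075, 0.997, 0.002, 0.005]
contact_force: [-0.5, -0.6, -0.5]
gripper_width: 42.7
grasp_force: 0.0
[270. 206.]
[351. 206.]
[348. 278.]
[310. 137.]
t 8.05 pos [401.7 -44.7 229. ] shift [-1.042e-01  2.530e-01  1.000e-04] turn [0.0026 0.0047 0.0001] w 42.6 F [-0.1  0.6 -1.7] j6 -2.02
```

View pics/w5.png

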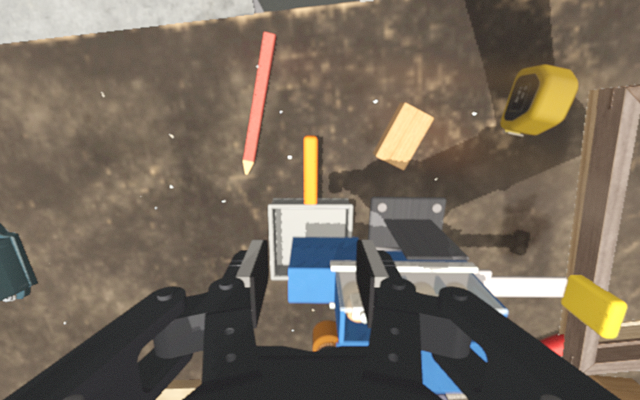

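The wrist view confirms the tray (wall corners at (268,200) and (353,200), handle end at (310,137)) lies as planned, aligned under the blue spout. Next, move above the gate grip and locate it by its colour and depth.

```bash
python3 -m handwheel '[[-0.015,0.03,0,0,0,0,0.2],[-0.04,0.08,0,0,0,0,0.2],[-0.06,0.13,0,0,0,0,0.2],[-0.08,0.18,0,0,0,0,0.2],[-0.095,0.225,0,0,0,0,0.2],[-0.104,0.253,0,0,0,0,0.2],[-0.104,0.253,0,0,0,0,0.2],[-0.104,0.253,0,0,0,0,0.2]]'
python3 - <<'E'
from h import *
c=cam("wrist");p,d=get_image("wrist");np.save("w6.npy",d);cv2.imwrite("pics/w6.png",p)
hsv=cv2.cvtColor(p,cv2.COLOR_BGR2HSV)
m=(hsv[...,0]>20)&(hsv[...,0]<34)&(hsv[...,1]>150)&(d>0)
L=np.array([ond(c,u,v,d[v,u]) for v,u in zip(*np.nonzero(m))]);L=L[(L[:,2]>130)&(L[:,2]<195)&(abs(L[:,0]-543)<50)&(abs(L[:,1]-190)<50)]
print(len(L),L.min(0),L.max(0))
T=L[L[:,2]>180.];print(len(T),T.mean(0),"exp 542.8 189.7")
a=np.radians(-98.67);u=np.array([np.cos(a),np.sin(a)]);n=np.array([-u[1],u[0]])
print("along",(T[:,:2]-[542.8,189.7])@u@np.ones(1) if 0 else np.percentile((T[:,:2]-[542.8,189.7])@u,[2,50,98]),np.percentile((T[:,:2]-[542.8,189.7])@n,[2,50,98]))
# scene: spout housing in wrist view (blue pixels z 125..145)
E
python3 go.py 542.8 189.7 112 81.33
```

```text
clock: 9.05
position: [541.1, 188.8, 225.7]
ee_rot: [0.076, 0.997, -0.001, -0.001]
contact_force: [-0.5, 0.0, 0.7]
gripper_width: 51.1
grasp_force: 0.0
996 [525.91143555 181.27112943 141.00444985] [561.36190986 198.99975867 188.53207849]
814 [543.41109582 190.18752839 185.68036663] exp 542.8 189.7
along [-7.05123638 -0.51234102  6.00018894] [-15.9857699    0.90114974  17.33600494]
t 9.1 pos [541.3 188.5 226.2] shift [-0.0015  0.0015  0.1142] turn [-0.0012 -0.0015 -0.0004] w 51.2 F [ 0.6  0.3 -0.1] j6 -2.34
```

The grip is confirmed within 1 mm at height 185. Descend and close on it.

```bash
python3 -m handwheel '[[-0.002,0.002,0.04,0,0,0,0.2],[-0.002,0.002,0.08,0,0,0,0.2],[-0.002,0.002,0.112,0,0,0,0.2],[-0.002,0.002,0.112,0,0,0,0.2],[-0.002,0.002,0.112,0,0,0,-1],[-0.002,0.002,0.112,0,0,0,-1],[-0.002,0.002,0.112,0,0,0,-1],[-0.002,0.002,0.112,0,0,0,-1],[-0.002,0.002,0.112,0,0,0,-1]]'
python3 go.py 542.8 189.7 114 81.33
```

```text
clock: 10.22
position: [545.3, 191.3, 117.0]
ee_rot: [0.076, 0.997, 0.001, 0.001]
contact_force: [-0.7, -1.4, 7.1]
gripper_width: 13.3
grasp_force: 58.9
t 10.22 pos [545.3 191.3 117. ] shift [ 0.0023 -0.002   0.003 ] turn [ 0.0015  0.0026 -0.0008] w 13.3 F [-0.7 -1.4  7.1] j6 -2.34
```

Gripped, with this position as the q = 0 reference. Pull along tool +y in two stages.

```bash
python3 -m handwheel '[[0,0.008,0,0,0,0,-1],[0,0.016,0,0,0,0,-1],[0,0.024,0,0,0,0,-1],[0,0.032,0,0,0,0,-1],[0,0.04,0,0,0,0,-1],[0,0.048,0,0,0,0,-1],[0,0.048,0,0,0,0,-1],[0,0.048,0,0,0,0,-1]]'
python3 - <<'E'
from h import *
s=read_state();a=np.radians(81.33);print((np.array(s["position"])[:2]-[545.3,191.3])@[np.cos(a),np.sin(a)],s["gripper_width"],s["contact_force"])
for i in range(2):
  p,d=get_image("scene");cv2.imwrite(f"pics/s7.png",p);np.save("s7.npy",d)
c=cam("scene");p0=cv2.imread("pics/scene0.png");h=np.radians(-98.67);M=R.from_euler("z",h).as_matrix()
hsv=lambda P:cv2.cvtColor(P,cv2.COLOR_BGR2HSV)
for x in(-165,-165-48,-165-68):
  print(x,proj(c,M@[x,0,165]+[517.9,26.6,0]).round(1))
for P in(p0,p):
  q=hsv(P);m=(q[...,0]>20)&(q[...,0]<34)&(q[...,1]>150);m[:190]=0;m[225:]=0;m[:,:150]=0;m[:,260:]=0
  v,u=np.nonzero(m);print(len(u),np.median(u),np.median(v))
E
```

```text
clock: 11.22
position: [553.2, 239.1, 117.0]
ee_rot: [0.076, 0.997, 0.001, 0.002]
contact_force: [0.7, -1.0, 6.2]
gripper_width: 13.1
grasp_force: 58.8
48.43776373087819 13.057187160164592 [ 0.71748829 -0.97820206  6.22758672]
-165 [229.5 207.6]
-213 [211.1 212.1]
-233 [203.3 214. ]
258 218.5 215.0
248 209.0 215.0
```

```bash
python3 -m handwheel '[[0,0.007,0,0,0,0,-1],[0,0.014,0,0,0,0,-1],[0,0.02,0,0,0,0,-1],[0,0.02,0,0,0,0,-1],[0,0.02,0,0,0,0,-1],[0,0.02,0,0,0,0,-1],[0,0.02,0,0,0,0,-1],[0,0.02,0,0,0,0,-1]]'
cat > cells.py <<'E'
from h import *
s=read_state();a=np.radians(81.33);print("q",(np.array(s["position"])[:2]-[545.3,191.3])@[np.cos(a),np.sin(a)],s["gripper_width"],s["clock"])
M=R.from_euler("z",np.radians(-98.67)).as_matrix();c=cam("top")
p,d=get_image("top");cv2.imwrite("pics/last_top.png",p);d0=np.load("top0.npy")
for k in range(4):
  x=48-32*k;u,v=proj(c,M@[x,0,185]+[517.9,26.6,0]);u,v=int(round(u)),int(round(v))
  f=lambda D:np.array([ond(c,uu,vv,D[vv,uu])[2] for uu in range(u-2,u+3) for vv in range(v-2,v+3)])
  print(k+1,(u,v),"before",np.percentile(f(d0),[10,50,90]).round(),"now",np.percentile(f(d),[10,50,90]).round())
def cnt(b):
  q=cv2.cvtColor(b,cv2.COLOR_BGR2HSV);return ((q[...,0]>5)&(q[...,0]<22)&(q[...,1]>60)&(q[...,2]>120)).sum()
# tray interior as seen from above (robot side)
uv=np.array([proj(c,R.from_euler("z",-8.67,degrees=True).apply(P)+[504.6,-60.9,0]) for P in[(-47,-47,12),(-47,47,12),(47,47,12),(47,-47,12)]]);lo=uv.min(0).astype(int);hi=uv.max(0).astype(int)
print("tray px",lo,hi,"beech px",cnt(p[lo[1]:hi[1],lo[0]:hi[0]]))
E
python3 cells.py
```

```text
clock: 12.32
position: [556.6, 259.0, 117.0]
ee_rot: [0.076, 0.997, 0.001, 0.002]
contact_force: [2.1, -1.0, 6.1]
gripper_width: 13.3
grasp_force: 58.9
q 68.64617719798261 13.251815858735249 12.325
1 (304, 200) before [177. 181. 183.] now [ 82. 109. 140.]
2 (290, 197) before [177. 182. 184.] now [ 86. 111. 141.]
3 (277, 194) before [176. 182. 183.] now [157. 181. 184.]
4 (263, 191) before [176. 181. 184.] now [143. 179. 184.]
tray px [300 194] [341 234] beech px 139
```

Cells 1 and 2 are empty; 3 and 4 are full. Let the balls finish rolling, then push the gate shut.

```bash
python3 -m handwheel '[[0,0,0,0,0,0,-1],[0,0,0,0,0,0,-1],[0,0,0,0,0,0,-1],[0,-0.01,0,0,0,0,-1],[0,-0.022,0,0,0,0,-1],[0,-0.034,0,0,0,0,-1],[0,-0.046,0,0,0,0,-1],[0,-0.056,0,0,0,0,-1],[0,-0.064,0,0,0,0,-1],[0,-0.068,0,0,0,0,-1]]'
python3 -m handwheel '[[0,-0.0015,0,0,0,0,-1],[0,-0.0015,0,0,0,0,-1],[0,-0.0015,0,0,0,0,-1]]'
python3 cells.py
```

```text
clock: 13.62
position: [545.6, 192.6, 117.0]
ee_rot: [0.076, 0.997, 0.002, 0.002]
contact_force: [-1.1, 4.0, 6.3]
gripper_width: 13.5
grasp_force: 59.2
clock: 14.0
position: [545.3, 191.1, 117.0]
ee_rot: [0.076, 0.997, 0.001, 0.002]
contact_force: [-2.2, 2.3, 8.1]
gripper_width: 13.5
grasp_force: 59.3
q -0.25049325319039184 13.474821076446982 14.0
1 (304, 200) before [177. 181. 183.] now [134. 136. 142.]
2 (290, 197) before [177. 182. 184.] now [133. 135. 140.]
3 (277, 194) before [176. 182. 183.] now [176. 181. 183.]
4 (263, 191) before [176. 181. 184.] now [177. 180. 184.]
tray px [300 194] [341 234] beech px 140
```

Not clearly at the stop yet (force is only about friction), so press on a little.

```bash
python3 -m handwheel '[[0,-0.001,0,0,0,0,-1],[0,-0.002,0,0,0,0,-1],[0,-0.002,0,0,0,0,-1]]'; python3 go.py 545.3 191.3 117 81.33
```

```text
clock: 14.42
position: [545.2, 190.0, 117.0]
ee_rot: [0.076, 0.997, 0.002, 0.002]
contact_force: [-2.1, 4.9, 7.0]
gripper_width: 13.7
grasp_force: 59.4
t 14.43 pos [545.2 190.  117. ] shift [0.0001 0.0013 0.    ] turn [0.0045 0.0037 0.    ] w 13.7 F [-2.1  4.9  7. ] j6 -2.34
```

```bash
python3 -m handwheel '[[0,-0.0015,0,0,0,0,-1],[0,-0.003,0,0,0,0,-1],[0,-0.003,0,0,0,0,-1]]'; python3 go.py 545.3 191.3 117 81.33
```

```text
clock: 14.8
position: [545.3, 190.1, 117.0]
ee_rot: [0.075, 0.997, 0.004, 0.003]
contact_force: [-2.9, 13.2, 5.6]
gripper_width: 13.3
grasp_force: 60.4
t 14.8 pos [545.3 190.1 117. ] shift [0.0002 0.0012 0.0001] turn [0.0092 0.0052 0.0008] w 13.3 F [-2.9 13.2  5.6] j6 -2.33
```

The stop is reached: force rises and there is no more motion. Relieve, release and lift clear.

```bash
python3 -m handwheel '[[0,0.0025,0,0,0,0,-1],[0,0.0025,0,0,0,0,-0.2],[0,0.0025,0,0,0,0,0.1],[0,0.0025,0,0,0,0,0.1],[0,0.0025,0,0,0,0,0.1],[0,0.0025,-0.02,0,0,0,0.1],[0,0.0025,-0.06,0,0,0,0.1],[0,0.0025,-0.11,0,0,0,0.1],[0,0.0025,-0.14,0,0,0,0.1],[0,0.0025,-0.14,0,0,0,0.1]]'
python3 cells.py
python3 - <<'E'
from h import *
c=cam("wrist");p,d=get_image("wrist")
def grip(p,d,c,lo):
  h=cv2.cvtColor(p,cv2.COLOR_BGR2HSV);m=(h[...,0]>20)&(h[...,0]<34)&(h[...,1]>150)&(d>0)
  L=np.array([ond(c,u,v,d[v,u]) for v,u in zip(*np.nonzero(m))]);L=L[(L[:,2]>182)&(L[:,2]<195)&(abs(L[:,0]-543)<50)&(abs(L[:,1]-190)<50)]
  a=np.radians(-98.67);return len(L),np.percentile((L[:,:2]-[542.8,189.7])@[np.cos(a),np.sin(a)],[2,50,98])
print("wrist grip",grip(p,d,c,0))
# tray & balls from scene+top
c=cam("top");p,d=get_image("top")
M=R.from_euler("z",-8.67,degrees=True).as_matrix()
P=[]
for v in range(185,240):
  for u in range(290,350):
    w=M.T@(ond(c,u,v,d[v,u])-[504.6,-60.9,0]); 
    if d[v,u]>0 and w[2]<60: P.append(w)
P=np.array(P);r=P[(P[:,2]>28)&(P[:,2]<42)&(abs(P[:,0])<55)];print("rim",len(r),r.min(0).round(1),r.max(0).round(1))
b=P[(P[:,2]>8)&(P[:,2]<29)&(abs(P[:,0])<46)&(abs(P[:,1])<46)];print("ball pts",len(b),b[:,2].max() if len(b) else 0)
h=P[(P[:,2]>25)&(P[:,0]<-60)];print("handle",h.min(0).round(1) if len(h) else 0,h.max(0).round(1) if len(h) else 0)
E
```

```text
clock: 16.05
position: [545.1, 187.6, 258.0]
ee_rot: [0.076, 0.997, 0.002, 0.003]
contact_force: [-0.2, 0.3, 0.1]
gripper_width: 47.0
grasp_force: 0.0
q -3.6589166181160593 46.95170480299657 16.05
1 (304, 200) before [177. 181. 183.] now [133. 136. 143.]
2 (290, 197) before [177. 182. 184.] now [134. 137. 141.]
3 (277, 194) before [176. 182. 183.] now [175. 181. 183.]
4 (263, 191) before [176. 181. 184.] now [176. 179. 182.]
tray px [300 194] [341 234] beech px 161
wrist grip (646, array([-7.11956147, -0.62939367,  5.84796704]))
rim 273 [-55.  -52.2  28.3] [51.6 52.4 41.9]
ball pts 202 28.654552743937302
handle [-71.7  -7.8  28.7] [-60.4   7.5  39.2]
```

Gate grip is back to within 0.2 mm of its original position and the tray rim is centred. Count the balls in the tray from the depth of both fixed cameras.

Run:
```python
from h import *
M=R.from_euler("z",-8.67,degrees=True).as_matrix()
A=[]
for n in("top","scene"):
  c=cam(n);p,d=get_image(n)
  for v in range(150,260):
    for u in range(230,400):
      if d[v,u]>0:
        w=M.T@(ond(c,u,v,d[v,u])-[504.6,-60.9,0])
        if 8<w[2]<55 and abs(w[0])<45 and abs(w[1])<45: A.append([*w,n=="scene"])
A=np.array(A);print(len(A),A[:,3].sum(),A[:,2].max())
g=[["."]*31 for _ in range(31)]
for x,y,z,n in A: 
  i,j=int((45-x)/3),int((45-y)/3);o=g[i][j];k="%x"%min(15,int(z/2.2));g[i][j]=k if o=="." else max(o,k)
print("\n".join("".join(r) for r in g))
```

```text
328 146.0 36.37514656406336
.9a8...........................
...............................
...............................
...........................3...
.............................f.
.............................7.
...............................
.............................b.
...............................
.............................f.
........................788....
.........................abc...
.......................a9bcc9..
......................7abcbbca.
.............9a...a...9bcadcab.
.............8.a......6abbccab.
............7bb....a..8ccbcca6.
.............7add..a...679ba5..
.............a9.ab.7.....68aa..
............88aaba7....89baaac.
..............658a.....9a9dbaa.
..............8.8......9aacdb9.
......................8baccdc9.
...................8.9.aadccc..
................899a9ba8adc9ba.
.................accbbbe.78cb..
................9bbc.cb8..a8.a.
................9bbddeb8.......
..4.............ababcba8.......
........e.......aacaaaa........
...............................
```

Four balls are in the tray, and the robot is clear of everything.

```bash
python3 -c "
from bench import *
print(job_done())"
```

```text
the job is handed in; nothing more can be done
None
```

The job is handed in at about 16 s: the tray sits centred under the spout with four balls from cells 1 and 2, cells 3 and 4 are still full, and the gate is fully shut.

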